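Shut and latch the stock-cage gate

ROBOT

A 7-joint arm with a two-finger parallel gripper is mounted at the origin on the work surface. World frame = base frame: x ahead of the robot, y to its left, z up, the work surface at z = 0. Lengths are in mm, angles in rad, forces in N, time in s.
With the tool pointing down it reaches from about 400 to 850 mm from the base axis. Payload 4.5 kg.
Tool frame: the origin (TCP) lies on the centre line of the jaws, within the pads' length; the fingertips stand 14 mm ahead of it and the grasp point (between the pads) lies 5 mm behind it; y points along the fingers, z is the direction in which the jaws open and shut, and the axes are right-handed (so a half turn about y gives the same grasp; the last joint's range is limited). The gripper opens to 88 mm and grips with 3 to 60 N. Pads are 18 mm wide; open, the fingers measure 123 mm over their backs; the gripper's body (75 mm by 187 mm) begins 45 mm behind the grasp point.
Start: joints at [1.214, 0.689, -0.195, 1.565, 0.157, 0.902, -0.215], TCP at [238.11, -577.889, 252.743] pointing down, gripper open.
Joint ranges: [-3.01, 3.01], [-0.46, 2.08], [-1.47, 1.51], [0.13, 2.56], [-1, 4.14], [0.04, 2.09], [-2.66, 2.66]. Speed limits (rad/s): [2.57, 2.57, 3.14, 3.14, 3.14, 3.14, 3.14].

INTERFACE

Orientations are given as a unit quaternion [w, x, y, z].
In Python, from station import * gives the robot as it stands.
- The arm moves only by the shell command python3 -m jog 'ROWS' [FORCE]. ROWS is JSON, a list that holds one entry, the list of rows, each a list of 7 numbers: the opening, from 0 (shut) to 1 (fully open), then the shift along the tool's x, y, z in mm, then the turn, a rotation vector about the tool's x, y, z in rad. In form: [[[claw, tx, ty, tz, rx, ry, rz], ...]]. A call has 1 to 8 rows; each row is the pose to reach, as a shift and turn from the pose commanded when the call began, along the tool's axes at that moment; what a row does not reach only later rows make up. A row lasts 1/8 s, in which the tool goes at most 62.5 mm and 10.7 degrees, less where a joint would pass 70% of its speed; a pose out of reach is approached as far as the arm can. A call with a gripper value outside its range is refused whole. The fingers move at their own pace and stop on an object; FORCE is the grip in N (left out, the last holds). Time passes only in rows, so rows that repeat a pose let the fingers close. It gives the time, the measured TCP pose, the force and the opening at its end, in the units of the state.
- observe(): the state, without advancing time (a new reading comes with each control period).
- camera(name): name is "scene" or "side" or "wrist"; returns the picture (384x512x3 uint8, blue, green, red); there is no depth.
- camera_info(name): a dict with "fx", "fy", "cx", "cy" (pixels), "pose" (4x4, takes a point from camera to world coordinates); the wrist camera has in their place "T_tool_cam" (4x4, takes a point from camera to tool coordinates, whose origin is the TCP and whose axes are the tool frame's). Camera axes: x right, y down, z forward; pixel columns grow to the right and rows downward; lengths in mm; the calibration is good to about 2 mm. A picture is of the moment at which its call begins: read the wrist's pose just before it. camera_info takes no time and is no camera call.
- job_done(): hands the job in, once; it reports no verdict.
The state is a dict: "t": time; "joint_positions": joint angles; "joint_vel": joint speeds; "tau": joint torques, N m; "ee_pos": TCP position; "eef_rot": TCP orientation; "ft_force": force on the tool from outside, world axes, zero at the start; "wrist_torque": the same for the moment, N m; "opening": finger opening in mm.
Only numpy, scipy, OpenCV 4.12 (cv2) and the standard library are available. Lean on these libraries where they do the work, as an engineer would, in place of code of your own. Each camera call takes 0.05 s, during which the arm holds its last target. There are 200 camera calls.

TASK

Shut the gate of the small stock cage and latch it: lift the latch bar by its knob so that it passes over the front lip of the catch, swing the gate shut against its spring buffer, and let the bar drop fully down into the slot of the catch so that it holds the gate by itself. The catch was bolted on by eye, so feel for its back plate and treat it gently: never ram the bar or press it hard against the catch. Leave the other stock where it stands.

Things in the scene. Friction and masses are not known exactly. Their poses are not given: they have to be found in the camera images.
- cage: Small stock cage fixed to the table: aluminium posts, steel wire panels, 335 mm along y, 235 mm along x, 154 mm high. Origin: on the table, middle of the gate side. x is level, square to the shut gate, pointing into the cage (away from the robot); y is level along the shut gate, from its free edge to its hinge; z up. Front posts 25 mm square, centred at (0, 155) and (0, -155) mm.
- gate_hinge (a point): The gate's upright hinge axis, at table height, (0, 130, 0) mm in the cage; axes as the cage's.
- gate (a joint): Angle (rad) of the steel wire gate: 0 is shut, square across the opening; grows as the free edge swings out towards the robot (the free edge is at -y of the hinge and swings to -x). Leaf 238 mm long, 16 mm thick, 25 to 125 mm high, mid-plane 14 mm in front (-x) of the hinge axis. Light friction: it stays where it is left above 0.09 rad.
- buffer_tip (a point): Rubber tip of the spring buffer inside the cage, at rest. From about 0.09 rad down the gate's free end (230 mm from the hinge) presses on it: 1.5 N at first touch, 0.25 N more per mm, so the gate springs open unless latched.
- latch_bar (a joint): Angle (rad) of the latch bar on the gate's outer face: 0 is down (level, on its own stop), grows as its free end lifts, up to 0.5. Flat steel bar 8 mm thick (across the gate), 14 mm high, 0.2 to 0.35 kg; only its weight holds it down. Underside 118 mm above the table when down.
- bar_pivot (a point): Pivot of the latch bar, on the gate, at (-42, -60, 125) mm in the gate's axes (the cage's axes at gate_hinge, turned with the gate). The bar turns about the gate's x here and runs along -y to 250 mm from this point, some 70 mm past the gate's free edge.
- latch_knob (a point): Centre of the knob on the latch bar: a plain round upright steel pin, 16 mm in diameter, 50 mm tall, 150 mm from the pivot towards the free end; (-42, -210, 157) mm in the gate's axes when the bar is down. The bar's top is 25 mm below this point. Axes: the bar's: x across the gate (into the cage), y along the bar to its pivot, z along the pin.
- catch_mount (a point): Nominal middle of the catch's slot, at (-42, -155, 118) mm in the cage, level with the lowered bar's underside; cage axes. The catch is bolted to the post through slotted holes: the real slot lies anywhere up to 14 mm nearer to or farther from the robot along the cage's x, and this is not measured. Height and y are true.
- lip_nominal (a point): Nominal middle of the top of the catch's front lip (same unmeasured shift). Catch: dark steel, 24 mm wide along y; from front to back a lip 12 mm thick, 18 mm higher than catch_mount; a slot 12 mm wide for the 8 mm bar; an upright back plate reaching 67 mm above catch_mount. The bar clears the lip above 0.085 rad; lifted to 0.2 rad it still meets the back plate.
- film_roll_a: Bystander: blue film roll, 72 mm diameter, 100 mm tall, standing inside the cage; origin under its middle.
- carton_a: Bystander: cardboard carton 70 x 90 x 60 mm inside the cage; origin under its middle.
- carton_b: Bystander: cardboard carton 90 x 70 x 85 mm beside the hinge post; origin under its middle.
- white_box: Bystander: white box 60 x 80 x 50 mm beside the catch post; origin under its middle.
- wrench: Bystander: steel wrench lying flat on the table; origin under its middle.
- jar: Bystander: closed jar, 70 mm diameter, 90 mm tall, to the right; origin under its middle.
- film_roll_b: Bystander: blue film roll, 80 mm diameter, 120 mm tall, to the left; origin under its middle.

How it is judged:
By the outcome, as a careful person would: the job done as asked, in the order asked, and still so for the second after the job is handed in, with the robot touching nothing.
It also fails if it takes over 58 s, if anything falls off the work surface, if the arm or the gripper's body presses on something with over 40 N, if the wrist force passes 120 N, or if a joint passes its speed limit or range.

## Working session

There is one attempt and no reset: what is moved stays moved. The work goes in short steps, Python scripts to look and compute and a shell command to move; the robot and the scene stay as the last step left them, time stands still between calls to the robot, and variables do not carry over. Pictures are saved under pics/ and viewed, about 8 in all and at most 12, crops included, and the job is handed in when it is done.

```bash
mkdir -p pics; ls
python3 - <<'E'
from station import *
import cv2,numpy as np
np.set_printoptions(suppress=True,precision=3)
s=observe();print({k:np.round(v,3) for k,v in s.items() if k in('t','ee_pos','eef_rot','ft_force','opening')})
for n in("scene","side"):
    cv2.imwrite(f"pics/{n}0.png",camera(n));i=camera_info(n);print(n,i)
print(camera_info("wrist"))
E
```

```text
pics
{'t': np.float64(0.0), 'ee_pos': array([ 237.765, -577.337,  251.905]), 'eef_rot': array([ 0.137, -0.138,  0.694, -0.693]), 'ft_force': array([-0.935, -0.18 , -0.551]), 'opening': np.float64(88.475)}
scene {'fx': 466.9641499100065, 'fy': 466.9641499100065, 'cx': 251.20210443933786, 'cy': 202.1376972213172, 'pose': array([[   0.117,    0.593,   -0.797, 1609.056],
       [   0.993,   -0.072,    0.093,  -81.066],
       [  -0.003,   -0.802,   -0.597,  893.293],
       [   0.   ,    0.   ,    0.   ,    1.   ]])}
side {'fx': 415.3586851726766, 'fy': 415.3586851726766, 'cx': 255.22443285215712, 'cy': 196.69358196622755, 'pose': array([[  -0.711,   -0.406,    0.575, -147.646],
       [  -0.703,    0.407,   -0.583,  752.179],
       [   0.002,   -0.818,   -0.575,  864.335],
       [   0.   ,    0.   ,    0.   ,    1.   ]])}
{'fx': 299.8363014515229, 'fy': 299.8363014515229, 'cx': 256.63165620290056, 'cy': 198.0302738730435, 'T_tool_cam': array([[  -0.001,    0.951,    0.308,  -77.575],
       [   0.002,   -0.308,    0.951, -130.768],
       [   1.   ,    0.001,   -0.002,    0.19 ],
       [   0.   ,    0.   ,    0.   ,    1.   ]])}
```

View pics/scene0.png

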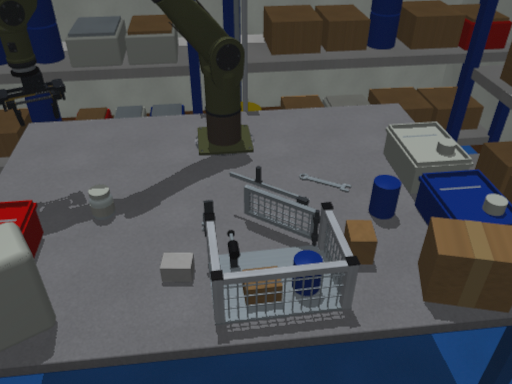

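View pics/side0.png

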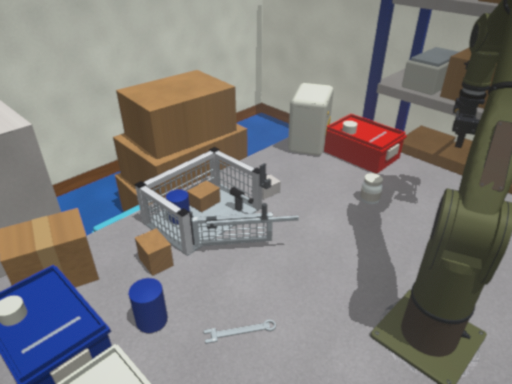

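Run:
```python
import cv2,numpy as np
a=cv2.imread("pics/scene0.png")[155:335,190:370];b=cv2.imread("pics/side0.png")[140:260,130:310]
cv2.imwrite("pics/c0.png",cv2.resize(a,None,fx=3.3,fy=3.3,interpolation=cv2.INTER_CUBIC))
cv2.imwrite("pics/c1.png",cv2.resize(b,None,fx=4.4,fy=4.4,interpolation=cv2.INTER_CUBIC))
```

```text
(no output)
```

View pics/c0.png

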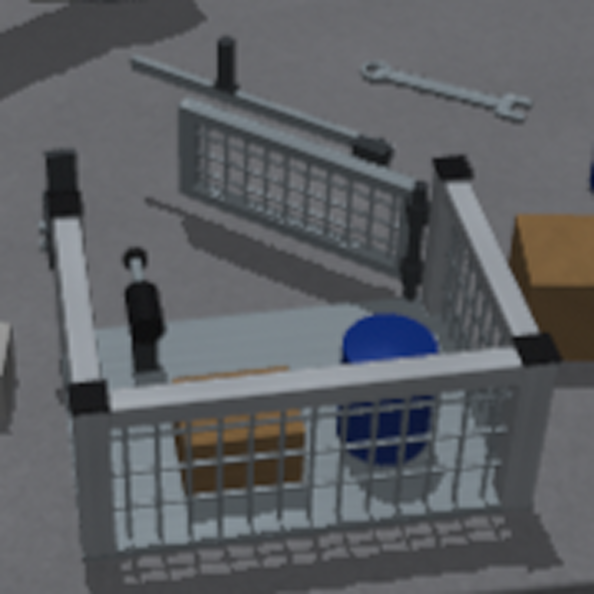

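View pics/c1.png

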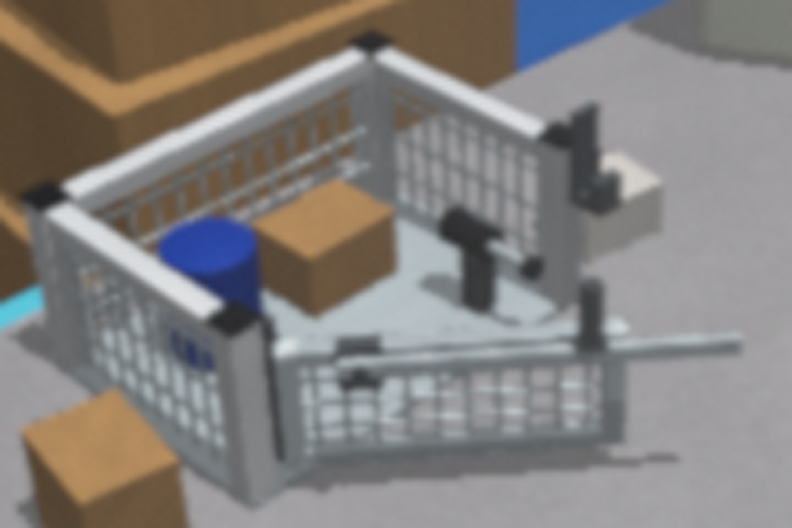

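```bash
cat > h.py <<'E'
from station import *
import numpy as np,cv2
from scipy.spatial.transform import Rotation as R
np.set_printoptions(suppress=True,precision=2)
def ray(i,u,v,T=None):
    T=i["pose"] if T is None else T
    d=T[:3,:3]@[(u-i["cx"])/i["fx"],(v-i["cy"])/i["fy"],1];return T[:3,3],d/np.linalg.norm(d)
def tri(*rs):
    A=sum(np.eye(3)-np.outer(d,d) for c,d in rs);b=sum((np.eye(3)-np.outer(d,d))@c for c,d in rs)
    p=np.linalg.solve(A,b);return p,max(np.linalg.norm((np.eye(3)-np.outer(d,d))@(p-c)) for c,d in rs)
def plane(r,z): c,d=r;return c+d*(z-c[2])/d[2]
def rot(s): q=s["eef_rot"];return R.from_quat([q[1],q[2],q[3],q[0]]).as_matrix()
E
python3 - <<'E'
from h import *
si,sd=camera_info("scene"),camera_info("side")
P={'catchcap':((65,203),(557,133)),'hingecap':((452,167),(232,318)),'backR':((88,397),(372,43)),'backL':((535,347),(45,195)),
'pintop':((226,40),(591,285)),'pinbot':((227,88),(591,345)),'tip':((133,62),(740,343))}
O={}
for k,(a,b) in P.items():
    ra=ray(si,a[0]/3.3+190,a[1]/3.3+155);rb=ray(sd,b[0]/4.4+130,b[1]/4.4+140)
    O[k],e=tri(ra,rb);print(k,O[k],e,plane(ra,154)[:2],plane(rb,154)[:2])
h,c=O['hingecap'],O['catchcap'];m=(h+c)/2;y=(h-c)[:2];print('len',np.linalg.norm(y));y/=np.linalg.norm(y);x=np.array([y[1],-y[0]])
print('yaw',np.arctan2(x[1],x[0]),m,np.arctan2(*(O['backL']-h)[:2][::-1]),np.arctan2(*(O['backR']-c)[:2][::-1]),np.linalg.norm((O['backL']-h)[:2]))
hg=m[:2]+130*y
k=((O['pintop']+O['pinbot'])/2)[:2]-hg;v=np.array([k@x,k@y]);n=np.array([-42,-210]);print(v,np.linalg.norm(v),np.linalg.norm(n))
print('gate',np.arctan2(n[1],n[0])-np.arctan2(v[1],v[0]))
print(rot(observe()))
E
```

```text
catchcap [667.32 -79.25 152.06] 0.7940113073865291 [670.58 -78.63] [665.23 -78.05]
hingecap [657.13 229.64 150.98] 0.8349295728468917 [661.55 229.05] [653.54 231.01]
backR [874.11 -74.53 149.53] 1.801755105633629 [879.93 -73.09] [867.99 -71.65]
backL [866.17 235.5  151.4 ] 0.8201439756254807 [869.16 235.11] [862.16 236.62]
pintop [491.59  69.02 179.22] 1.0433978218344662 [453.29  75.1 ] [515.15  42.52]
pinbot [491.89  69.16 130.09] 2.247382035061583 [529.08  66.05] [470.99  88.77]
tip [429.86  -8.6  123.13] 1.685896590517008 [478.98 -10.33] [405.83  20.99]
len 309.0566532608145
yaw 0.03296764266487853 [662.23  75.19 151.52] 0.028020850189337886 0.022843358225682626 209.11329531747572
[-170.6  -130.48] 214.7754016272042 214.15881957089695
gate 0.7204663420835535
[[-0.92 -0.    0.38]
 [-0.38  0.   -0.92]
 [ 0.   -1.   -0.  ]]
```

```bash
cat >> h.py <<'E'
def go(p,head=None,tilt=None):
    "print the shift (tool axes) and turn about tool y to bring TCP to p with jaw axis at heading head"
    s=observe();M=rot(s);d=M.T@(np.array(p)-s["ee_pos"]);a=np.arctan2(M[1,2],M[0,2])
    print("t %.2f"%s["t"],s["ee_pos"],"F",s["ft_force"],"open %.1f head %.3f"%(s["opening"],a),"shift",d,"ry",None if head is None else -(head-a))
E
python3 -c "
from h import *
go((480,60,250),-0.68)"
```

```text
t 0.10 [ 237.84 -577.41  252.02] F [ 0.62 -0.2  -0.56] open 88.0 head -1.180 shift [-466.77    2.74 -497.05] ry -0.49988641637156406
```

```bash
python3 -m jog '[[[1,-38,0,-41,0,-0.04,0],[1,-76,0,-82,0,-0.08,0],[1,-115,0,-123,0,-0.12,0],[1,-155,0,-165,0,-0.17,0],[1,-195,0,-207,0,-0.21,0],[1,-235,0,-249,0,-0.25,0],[1,-275,0,-291,0,-0.29,0],[1,-310,0,-330,0,-0.33,0]]]' 20
python3 -c "
from h import *
go((480,60,250),-0.68)"
```

```text
t: 1.1
ee_pos: [399.6, -152.7, 252.7]
eef_rot: [0.25, -0.25, 0.661, -0.661]
ft_force: [-0.5, 0.9, 0.1]
opening: 88.1
t 1.10 [ 399.57 -152.69  252.69] F [-0.46  0.91  0.14] open 88.1 head -0.848 shift [-201.01    2.73 -106.3 ] ry -0.16798367170552886
```

```bash
python3 -m jog '[[[1,-40,0,-21,0,-0.04,0],[1,-80,0,-42,0,-0.08,0],[1,-120,0,-64,0,-0.12,0],[1,-160,0,-85,0,-0.17,0],[1,-190,0,-100,0,-0.17,0],[1,-201,0,-106,0,-0.17,0],[1,-201,0,-106,0,-0.17,0],[1,-201,0,-106,0,-0.17,0]]]' 20
python3 -c "
from h import *
go((491.7,69.1,250),-0.68)
cv2.imwrite('pics/w1.png',camera('wrist'))"
```

```text
t: 2.1
ee_pos: [479.4, 55.7, 252.5]
eef_rot: [-0.303, 0.304, -0.638, 0.639]
ft_force: [0.2, -0.2, 0.3]
opening: 87.9
t 2.10 [479.38  55.68 252.52] F [ 0.24 -0.16  0.3 ] open 87.9 head -0.682 shift [-18.19   2.48   1.1 ] ry -0.0023860505181543257
```

View pics/w1.png

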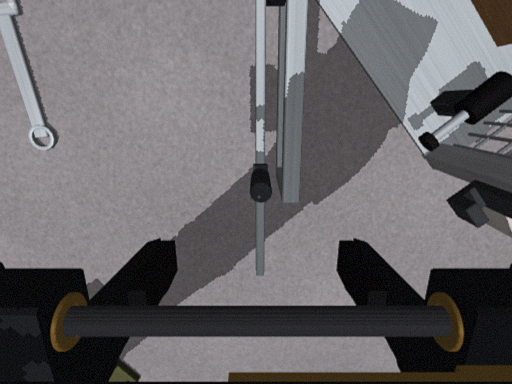

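Run:
```python
from h import *
s=observe();i=camera_info("wrist");T=np.eye(4);T[:3,:3]=rot(s);T[:3,3]=s["ee_pos"];T=T@i["T_tool_cam"]
for u,v,z in((261,191,182),(260,275,132),(261,110,132),(468,205,185)): 
    print(plane(ray(i,u,v,T),z))
p=plane(ray(i,261,191,T),182)
t=plane(ray(i,260,275,T),132);q=plane(ray(i,261,110,T),132);d=q-t;print(np.arctan2(-d[0],d[1])) 
go((p[0],p[1],165))
```

```text
[492.15  68.53 182.  ]
[429.76  -8.48 132.  ]
[525.87 109.47 132.  ]
[598.71 -29.91 185.  ]
-0.6837917459673797
t 2.15 [479.47  55.69 252.58] F [ 0.89  0.11 -0.29] open 88.2 head -0.683 shift [-18.11  87.55   1.73] ry None
```

```bash
python3 -m jog '[[[1,-18,0,1.7,0,0,0],[1,-18,30,1.7,0,0,0],[1,-18,60,1.7,0,0,0],[1,-18,87,1.7,0,0,0],[0,-18,87,1.7,0,0,0],[0,-18,87,1.7,0,0,0],[0,-18,87,1.7,0,0,0],[0,-18,87,1.7,0,0,0]]]' 20
python3 -m jog '[[[0,0,0,0,0,0,0],[0,0,0,0,0,0,0],[0,0,0,0,0,0,0],[0,0,0,0,0,0,0]]]' 20
python3 -c "
from h import *
go((492,68.5,165))"
```

```text
t: 3.15
ee_pos: [493.2, 70.5, 166.5]
eef_rot: [-0.305, 0.304, -0.638, 0.638]
ft_force: [-1.6, 0.6, -0.3]
opening: 50.4
t: 3.65
ee_pos: [492.8, 70.6, 165.7]
eef_rot: [-0.305, 0.305, -0.638, 0.638]
ft_force: [-0.0, 0.7, 0.8]
opening: 15.4
t 3.65 [492.77  70.57 165.71] F [-0.02  0.71  0.8 ] open 15.4 head -0.680 shift [2.09 0.71 0.71] ry None
```

```bash
python3 -m jog '[[[0,-1,-3.5,0,0,0,0],[0,-2.3,-7,0,0,0,0],[0,-3.8,-10.5,0,0,0,0],[0,-5.2,-14,0,0,0,0],[0,-6.6,-18,0,0,0,0],[0,-8.4,-22,0,0,0,0],[0,-8.4,-22,0,0,0,0]]]' 20
cat >> h.py <<'E'
H=np.array([658.6,205.1]);YAW=.028
def knob(g,l=(-42,-201.6)):
    a=YAW-g;c,s=np.cos(a),np.sin(a);return H+np.array([[c,-s],[s,c]])@l
def arc(gs):
    s=observe();M=rot(s);p=s["ee_pos"];a=np.arctan2(M[1,2],M[0,2]);g0=YAW-a
    rel=p[:2]-H;ca,sa=np.cos(a),np.sin(a);l=np.array([[ca,sa],[-sa,ca]])@rel
    print("t",s["t"],p,"F",s["ft_force"],"W",s["wrist_torque"],"open",s["opening"],"g",g0,"in gate axes",l)
    for g in gs:
        d=np.r_[knob(g,l)-p[:2],0];print("g %.3f"%g,np.round(M.T@d,1),"ry %.3f"%-(g0-g))
E
python3 -c "
from h import *
arc([.65,.59,.53,.47,.41,.35,.30,.25])"
```

```text
t: 4.53
ee_pos: [497.3, 76.6, 187.9]
eef_rot: [-0.304, 0.305, -0.638, 0.638]
ft_force: [-2.7, -2.7, -2.0]
opening: 15.3
t 4.525 [497.32  76.59 187.87] F [-2.69 -2.65 -2.01] W [-0.64  0.68 -0.05] open 15.260711219927883 g 0.7081399430842573 in gate axes [ -44.57 -201.35]
g 0.650 [ 2.2 -0.  11.8] ry -0.058
g 0.590 [ 3.9 -0.  24. ] ry -0.118
g 0.530 [ 4.7 -0.  36.4] ry -0.178
g 0.470 [ 4.8 -0.  48.8] ry -0.238
g 0.410 [ 4.2 -0.  61.1] ry -0.298
g 0.350 [ 2.8 -0.  73.4] ry -0.358
g 0.300 [ 1.2 -0.  83.6] ry -0.408
g 0.250 [-1.  -0.  93.6] ry -0.458
```

```bash
python3 -m jog '[[[0,2.2,0,11.8,0,-0.058,0],[0,3.9,0,24,0,-0.118,0],[0,4.7,0,36.4,0,-0.178,0],[0,4.8,0,48.8,0,-0.238,0],[0,4.2,0,61.1,0,-0.298,0],[0,2.8,0,73.4,0,-0.358,0],[0,1.2,0,83.6,0,-0.408,0],[0,-1,0,93.6,0,-0.458,0]]]' 20
python3 -m jog '[[[0,0,0,0,0,0,0],[0,0,0,0,0,0,0]]]' 20
python3 -c "
from h import *
arc([.22,.19,.17,.15,.14,.13,.12,.11])
for n in('scene','side'): cv2.imwrite(f'pics/{n}1.png',camera(n))
a=cv2.imread('pics/scene1.png')[165:285,190:340];b=cv2.imread('pics/side1.png')[130:250,170:320]
cv2.imwrite('pics/c2.png',cv2.resize(np.vstack([a,b]),None,fx=2.5,fy=2.5,interpolation=cv2.INTER_CUBIC))
"
```

```text
t: 5.52
ee_pos: [571.8, 18.0, 187.6]
eef_rot: [-0.442, 0.442, -0.552, 0.552]
ft_force: [-1.3, -1.9, -2.1]
opening: 15.2
t: 5.78
ee_pos: [570.9, 18.4, 187.6]
eef_rot: [-0.441, 0.442, -0.552, 0.553]
ft_force: [-1.8, -2.9, -2.7]
opening: 15.2
t 5.775 [570.92  18.44 187.56] F [-1.8  -2.9  -2.69] W [-0.89  0.29  0.01] open 15.221552289250816 g 0.2512176821767669 in gate axes [ -44.18 -201.44]
g 0.220 [ 1.3 -0.   6.3] ry -0.031
g 0.190 [ 2.3 -0.  12.4] ry -0.061
g 0.170 [ 2.9 -0.  16.5] ry -0.081
g 0.150 [ 3.4 -0.  20.6] ry -0.101
g 0.140 [ 3.7 -0.  22.6] ry -0.111
g 0.130 [ 3.9 -0.  24.7] ry -0.121
g 0.120 [ 4.  -0.  26.7] ry -0.131
g 0.110 [ 4.2 -0.  28.8] ry -0.141
```

View pics/c2.png

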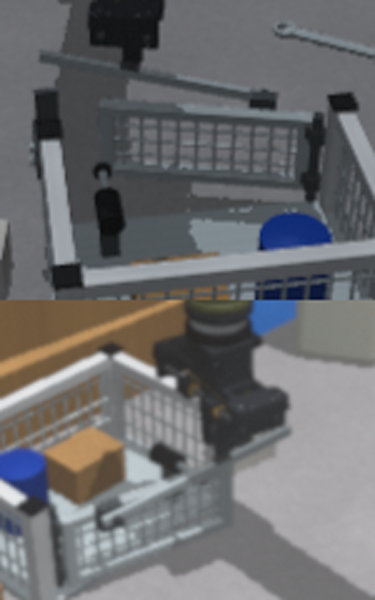

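```bash
python3 -m jog '[[[0,1.3,0,6.3,0,-0.031,0],[0,2.3,0,12.4,0,-0.061,0],[0,2.9,0,16.5,0,-0.081,0],[0,3.4,0,20.6,0,-0.101,0],[0,3.9,0,24.7,0,-0.121,0],[0,4.2,0,28.8,0,-0.141,0],[0,4.2,0,28.8,0,-0.141,0]]]' 20
python3 -c "
from h import *
arc([.10,.09,.08,.07,.06,.05])"
```

```text
t: 6.75
ee_pos: [599.4, 7.8, 187.7]
eef_rot: [-0.479, 0.479, -0.52, 0.52]
ft_force: [-2.1, -5.1, -0.7]
opening: 15.3
t 6.75 [599.36   7.75 187.71] F [-2.15 -5.07 -0.68] W [-1.17  0.27  0.02] open 15.270850478116694 g 0.10922122540446998 in gate axes [ -43.03 -201.5 ]
g 0.100 [0.4 0.  1.9] ry -0.009
g 0.090 [0.8 0.  3.9] ry -0.019
g 0.080 [1.2 0.  5.9] ry -0.029
g 0.070 [1.5 0.  7.9] ry -0.039
g 0.060 [ 1.9  0.  10. ] ry -0.049
g 0.050 [ 2.2  0.  12. ] ry -0.059
```

```bash
python3 -m jog '[[[0,1.4,0,1.9,0,-0.009,0],[0,1.8,0,3.9,0,-0.019,0],[0,2.2,0,5.9,0,-0.029,0],[0,2.2,0,5.9,0,-0.029,0]]]' 20
python3 -m jog '[[[0,0.2,0,1,0,-0.005,0],[0,0.4,0,2,0,-0.01,0],[0,0.4,0,2,0,-0.01,0]]]' 20
python3 -m jog '[[[0,0.2,0,1,0,-0.005,0],[0,0.4,0,2,0,-0.01,0],[0,0.4,0,2,0,-0.01,0]]]' 20
python3 -c "
from h import *
arc([.06,.05,.04])"
```

```text
t: 7.25
ee_pos: [604.2, 6.2, 187.6]
eef_rot: [0.487, -0.487, 0.513, -0.513]
ft_force: [-1.3, -2.4, -1.4]
opening: 15.7
t: 7.62
ee_pos: [606.0, 5.7, 187.6]
eef_rot: [0.489, -0.49, 0.511, -0.51]
ft_force: [-4.4, -2.1, -2.3]
opening: 15.4
t: 8.0
ee_pos: [608.2, 5.2, 187.7]
eef_rot: [0.492, -0.492, 0.508, -0.508]
ft_force: [-4.4, -1.2, -3.7]
opening: 15.4
t 8.0 [608.18   5.16 187.66] F [-4.44 -1.19 -3.65] W [-0.3   0.63  0.02] open 15.372199097638456 g 0.05973920870354324 in gate axes [ -44.05 -201.44]
g 0.060 [-0.   0.  -0.1] ry 0.000
g 0.050 [ 0.4 -0.   2. ] ry -0.010
g 0.040 [ 0.8 -0.   4. ] ry -0.020
```

```bash
for i in 1; do :; done; python3 -m jog '[[[0,0.2,0,1,0,-0.005,0],[0,0.2,0,1,0,-0.005,0]]]' 20|grep -v eef
python3 -m jog '[[[0,0.2,0,1,0,-0.005,0],[0,0.2,0,1,0,-0.005,0]]]' 20|grep -v eef
python3 -m jog '[[[0,0.2,0,1,0,-0.005,0],[0,0.2,0,1,0,-0.005,0]]]' 20|grep -v eef
```

```text
t: 8.25
ee_pos: [609.2, 4.9, 187.7]
ft_force: [-3.3, -0.4, -3.3]
opening: 15.3
t: 8.5
ee_pos: [610.2, 4.7, 187.7]
ft_force: [-3.0, -0.5, -3.9]
opening: 14.9
t: 8.75
ee_pos: [611.2, 4.4, 187.7]
ft_force: [-3.7, 0.3, -3.4]
opening: 15.2
```

```bash
python3 -m jog '[[[0,0.1,0,1,0,-0.005,0],[0,0.1,0,1,0,-0.005,0]]]' 20|grep -v eef
python3 -m jog '[[[0,0.1,0,1,0,-0.005,0],[0,0.1,0,1,0,-0.005,0]]]' 20|grep -v eef
python3 -m jog '[[[0,0.1,0,1,0,-0.005,0],[0,0.1,0,1,0,-0.005,0]]]' 20|grep -v eef
```

```text
t: 9.0
ee_pos: [612.2, 4.2, 187.7]
ft_force: [-4.7, -0.8, -3.0]
opening: 15.3
t: 9.25
ee_pos: [613.2, 4.0, 187.7]
ft_force: [-3.9, 1.1, -2.8]
opening: 15.4
t: 9.5
ee_pos: [614.1, 3.8, 187.7]
ft_force: [-4.7, -0.3, -3.3]
opening: 15.7
```

```bash
python3 -m jog '[[[0,0.1,0,1,0,-0.005,0],[0,0.1,0,1,0,-0.005,0]]]' 20|grep -v eef
python3 -m jog '[[[0,0.1,0,1,0,-0.005,0],[0,0.1,0,1,0,-0.005,0]]]' 20|grep -v eef
python3 -m jog '[[[0,0.1,0,1,0,-0.005,0],[0,0.1,0,1,0,-0.005,0]]]' 20|grep -v eef
python3 -c "
from h import *
arc([.0])"
```

```text
t: 9.75
ee_pos: [615.0, 3.6, 187.6]
ft_force: [-4.5, -0.4, -4.1]
opening: 15.0
t: 10.0
ee_pos: [615.9, 3.4, 187.6]
ft_force: [-5.3, -0.2, -3.0]
opening: 15.5
t: 10.25
ee_pos: [616.8, 3.2, 187.5]
ft_force: [-5.6, -0.6, -3.4]
opening: 15.5
t 10.25 [616.77   3.17 187.54] F [-5.63 -0.55 -3.4 ] W [-0.21  1.06 -0.03] open 15.467156168836508 g 0.015171976910599207 in gate axes [ -44.41 -201.38]
g 0.000 [ 0.7 -0.   3.1] ry -0.015
```

```bash
python3 -m jog '[[[0,0.2,0,1,0,-0.005,0],[0,0.2,0,1,0,-0.005,0]]]' 20|grep -v eef
python3 -m jog '[[[0,0.2,0,1,0,-0.005,0],[0,0.2,0,1,0,-0.005,0]]]' 20|grep -v eef
python3 -m jog '[[[0,0.2,0,1,0,-0.005,0],[0,0.2,0,1,0,-0.005,0]]]' 20|grep -v eef
```

```text
t: 10.5
ee_pos: [617.7, 3.0, 187.5]
ft_force: [-6.0, 0.6, -4.0]
opening: 15.3
t: 10.75
ee_pos: [618.5, 2.8, 187.5]
ft_force: [-6.2, -1.1, -3.2]
opening: 15.3
t: 11.0
ee_pos: [619.4, 2.6, 187.4]
ft_force: [-6.4, -0.3, -2.7]
opening: 15.4
```

```bash
python3 -m jog '[[[0,0.2,0,1,0,-0.005,0],[0,0.2,0,1,0,-0.005,0]]]' 20|grep -v eef
python3 -m jog '[[[0,0.2,0,1,0,-0.005,0],[0,0.2,0,1,0,-0.005,0]]]' 20|grep -v eef
python3 -m jog '[[[0,0.2,0,1,0,-0.005,0],[0,0.2,0,1,0,-0.005,0]]]' 20|grep -v eef
python3 -c "
from h import *
arc([.0])"
```

```text
t: 11.25
ee_pos: [620.3, 2.4, 187.4]
ft_force: [-6.8, 0.3, -3.2]
opening: 15.2
t: 11.5
ee_pos: [621.1, 2.3, 187.3]
ft_force: [-6.9, -0.9, -4.1]
opening: 14.9
t: 11.75
ee_pos: [622.0, 2.1, 187.3]
ft_force: [-8.0, -0.2, -3.2]
opening: 15.2
t 11.75 [621.97   2.07 187.27] F [-8.03 -0.16 -3.22] W [-0.18  1.37  0.02] open 15.238455136133517 g -0.014762532122910375 in gate axes [ -45.28 -201.28]
g 0.000 [-0.7  0.  -3. ] ry 0.015
```

```bash
python3 -m jog '[[[0,0.2,0,1,0,-0.003,0],[0,0.2,0,1,0,-0.003,0]]]' 20|grep -v eef
python3 -m jog '[[[0,0.2,0,1,0,-0.003,0],[0,0.2,0,1,0,-0.003,0]]]' 20|grep -v eef
python3 -m jog '[[[0,0.2,0,1,0,-0.003,0],[0,0.2,0,1,0,-0.003,0]]]' 20|grep -v eef
```

```text
t: 12.0
ee_pos: [622.7, 1.9, 187.1]
ft_force: [-6.8, -0.6, -2.5]
opening: 15.7
t: 12.25
ee_pos: [623.6, 1.7, 187.1]
ft_force: [-7.5, 0.0, -3.1]
opening: 15.1
t: 12.5
ee_pos: [624.4, 1.6, 187.0]
ft_force: [-7.4, 0.2, -3.7]
opening: 14.9
```

```bash
python3 -m jog '[[[0,0.2,0,1,0,-0.003,0],[0,0.2,0,1,0,-0.003,0]]]' 20|grep -v eef
python3 -m jog '[[[0,0.2,0,1,0,-0.004,0],[0,0.2,0,1,0,-0.004,0]]]' 20|grep -v eef
python3 -m jog '[[[0,0.2,0,1,0,-0.004,0],[0,0.2,0,1,0,-0.004,0]]]' 20|grep -v eef
python3 -c "
from h import *
arc([.0])"
```

```text
t: 12.75
ee_pos: [625.2, 1.4, 187.0]
ft_force: [-8.1, 0.2, -3.2]
opening: 15.1
t: 13.0
ee_pos: [626.1, 1.3, 186.9]
ft_force: [-8.3, -0.3, -3.3]
opening: 15.4
t: 13.25
ee_pos: [627.0, 1.1, 186.9]
ft_force: [-8.8, -0.2, -4.2]
opening: 15.3
t 13.25 [626.96   1.11 186.87] F [-8.84 -0.2  -4.23] W [-0.12  1.74 -0.05] open 15.30576202404944 g -0.03502514250062519 in gate axes [ -44.42 -201.59]
g 0.000 [-1.7  0.  -7. ] ry 0.035
```

```bash
python3 -m jog '[[[0,0.2,0,1,0,-0.004,0],[0,0.2,0,1,0,-0.004,0]]]' 20|grep -v eef
python3 -m jog '[[[0,0.2,0,1,0,-0.004,0],[0,0.2,0,1,0,-0.004,0]]]' 20|grep -v eef
```

```text
t: 13.5
ee_pos: [627.8, 1.0, 186.8]
ft_force: [-9.4, -0.8, -3.2]
opening: 15.4
t: 13.75
ee_pos: [628.7, 0.8, 186.7]
ft_force: [-9.2, -0.4, -3.7]
opening: 15.2
```

```bash
python3 -c "
from h import *
for n in('scene','side'): cv2.imwrite(f'pics/{n}2.png',camera(n))
a=cv2.imread('pics/scene2.png')[170:230,190:330];b=cv2.imread('pics/side2.png')[130:220,180:320]
cv2.imwrite('pics/c3.png',cv2.resize(np.vstack([a,b]),None,fx=4,fy=4,interpolation=cv2.INTER_CUBIC))
"
```

```text
(no output)
```

View pics/c3.png

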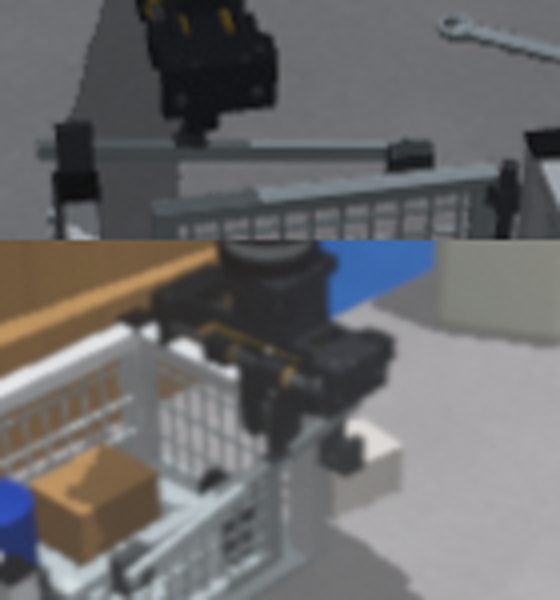

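```bash
python3 -m jog '[[[0,0.2,0,1,0,-0.004,0],[0,0.2,0,1,0,-0.004,0]]]' 20|grep -v eef
python3 -m jog '[[[0,0.2,0,1,0,-0.004,0],[0,0.2,0,1,0,-0.004,0]]]' 20|grep -v eef
```

```text
t: 14.1
ee_pos: [629.6, 0.7, 186.7]
ft_force: [-9.4, -0.6, -3.1]
opening: 15.1
t: 14.35
ee_pos: [629.8, 0.6, 186.6]
ft_force: [-10.8, -0.7, -2.9]
opening: 15.4
```

```bash
python3 -m jog '[[[0,0,0,0.6,0,0,0],[0,0,0,0.6,0,0,0]]]' 20|grep -v eef
python3 -c "
from h import *
arc([.0])"
```

```text
t: 14.6
ee_pos: [629.8, 0.6, 186.5]
ft_force: [-12.1, 0.3, -1.3]
opening: 15.2
t 14.6 [629.75   0.55 186.49] F [-12.11   0.34  -1.28] W [-0.09  2.42 -0.05] open 15.201607192056704 g -0.05109596947700343 in gate axes [ -44.92 -201.63]
g 0.000 [ -2.6   0.1 -10.2] ry 0.051
```

```bash
python3 -m jog '[[[0,0,0,-1.4,0,0.003,0],[0,-0.1,0,-2.7,0,0.005,0],[0,-0.1,0,-2.7,0,0.005,0]]]' 20|grep -v eef
python3 -c "
from h import *
arc([.0])"
```

```text
t: 14.98
ee_pos: [628.5, 0.9, 186.8]
ft_force: [-10.0, 0.9, -3.6]
opening: 15.4
t 14.975 [628.5    0.86 186.79] F [-10.     0.86  -3.65] W [-0.05  1.78 -0.04] open 15.393532659930086 g -0.046184054917317766 in gate axes [ -45.15 -201.45]
g 0.000 [-2.3  0.1 -9.3] ry 0.046
```

```bash
python3 -m jog '[[[0,1.4,3,-0.2,0,0,0],[0,2.8,6,-0.2,0,0,0],[0,4,9,-0.2,0,0,0],[0,4,9,-0.2,0,0,0]]]' 20|grep -v eef
python3 -c "
from h import *
arc([.0]);print(rot(observe()))"
```

```text
t: 15.48
ee_pos: [628.9, -2.4, 177.9]
ft_force: [-9.1, 1.0, -1.9]
opening: 15.2
t 15.475 [628.9   -2.41 177.86] F [-9.09  1.04 -1.87] W [ 0.33  1.84 -0.03] open 15.201354411679922 g -0.046350277117046534 in gate axes [ -45.03 -204.73]
g 0.000 [-2.3  0.1 -9.4] ry 0.046
[[ 0.07 -0.01  1.  ]
 [-1.    0.    0.07]
 [-0.   -1.   -0.01]]
```

```bash
python3 -m jog '[[[0,1.2,3,-0.4,0,0,0],[0,2.3,6,-0.4,0,0,0],[0,2.3,6,-0.4,0,0,0]]]' 20|grep -v eef
python3 -m jog '[[[0,0.8,2,0,0,0,0],[0,1.5,4,0,0,0,0],[0,1.5,4,0,0,0,0]]]' 20|grep -v eef
python3 -c "
from h import *
arc([.0])"
```

```text
t: 15.85
ee_pos: [628.8, -4.4, 171.9]
ft_force: [-9.6, 2.1, -2.5]
opening: 15.3
t: 16.23
ee_pos: [629.0, -5.6, 168.0]
ft_force: [-9.3, 1.1, -2.0]
opening: 15.4
t 16.225 [629.    -5.55 168.01] F [-9.31  1.07 -1.97] W [ 0.55  1.76 -0.04] open 15.42365150328038 g -0.04682269210413294 in gate axes [ -45.27 -207.85]
g 0.000 [-2.3  0.  -9.7] ry 0.047
```

```bash
python3 -m jog '[[[0,0.4,1,0,0,0,0],[0,0.7,2,0,0,0,0],[0,0.7,2,0,0,0,0]]]' 20|grep -v eef
python3 -m jog '[[[0,0.1,0.5,0,0,0,0],[0,0.1,0.5,0,0,0,0]]]' 20|grep -v eef
```

```text
t: 16.6
ee_pos: [629.1, -6.1, 166.1]
ft_force: [-9.8, 2.6, -2.4]
opening: 15.5
t: 16.85
ee_pos: [629.4, -6.1, 166.0]
ft_force: [-9.1, 1.1, -0.5]
opening: 15.0
```

```bash
python3 -m jog '[[[0,0,0,-1,0,0,0],[0,0,0,-2,0,0,0],[0,0,0,-2,0,0,0]]]' 20|grep -v eef
python3 -m jog '[[[0,0,0,-1,0,0,0],[0,0,0,-1,0,0,0]]]' 20|grep -v eef
python3 -m jog '[[[0,0,0,-1,0,0,0],[0,0,0,-1,0,0,0]]]' 20|grep -v eef
```

```text
t: 17.23
ee_pos: [627.6, -5.9, 166.0]
ft_force: [-8.9, 2.6, -1.7]
opening: 15.4
t: 17.48
ee_pos: [627.6, -5.9, 166.1]
ft_force: [-6.9, 2.5, -2.5]
opening: 15.4
t: 17.73
ee_pos: [627.6, -5.9, 166.2]
ft_force: [-4.4, 3.8, -4.9]
opening: 15.4
```

```bash
python3 -m jog '[[[0,0.5,0.8,-1,0,0,0],[0,0.5,0.8,-1.5,0,0,0],[0,0.5,0.8,-1.5,0,0,0]]]' 20|grep -v eef
python3 -m jog '[[[0.25,0,0,0,0,0,0],[0.5,0,0,0,0,0,0],[1,0,0,0,0,0,0],[1,0,0,0,0,0,0],[1,0,0,0,0,0,0],[1,0,0,0,0,0,0],[1,0,0,0,0,0,0],[1,0,0,0,0,0,0]]]' 20|grep -v eef
```

```text
t: 18.1
ee_pos: [627.5, -6.0, 166.2]
ft_force: [-1.3, 5.7, -2.8]
opening: 15.1
t: 19.1
ee_pos: [625.8, -8.5, 165.4]
ft_force: [0.5, 0.6, -0.3]
opening: 87.5
```

```bash
python3 -m jog '[[[1,0,-25,0,0,0,0],[1,0,-60,0,0,0,0],[1,0,-100,0,0,0,0],[1,-20,-110,-50,0,0,0],[1,-20,-110,-100,0,0,0],[1,-20,-110,-120,0,0,0],[1,-20,-110,-120,0,0,0]]]' 20|grep -v eef
python3 -c "
from h import *
F={n:camera(n) for n in('scene','side','wrist')}
for n in F: cv2.imwrite(f'pics/{n}3.png',F[n])
f=lambda a:cv2.resize(a,(420,300),interpolation=cv2.INTER_CUBIC)
cv2.imwrite('pics/c4.png',np.vstack([np.hstack([f(F['scene'][160:260,190:330]),f(F['side'][140:240,180:320])]),f(F['wrist']).repeat(1,0) if 0 else np.hstack([f(F['wrist']),f(F['scene'])])])[:600,:800])
"
```

```text
t: 19.98
ee_pos: [503.7, 2.3, 275.8]
ft_force: [0.1, 0.2, -0.1]
opening: 88.1
```

View pics/c4.png

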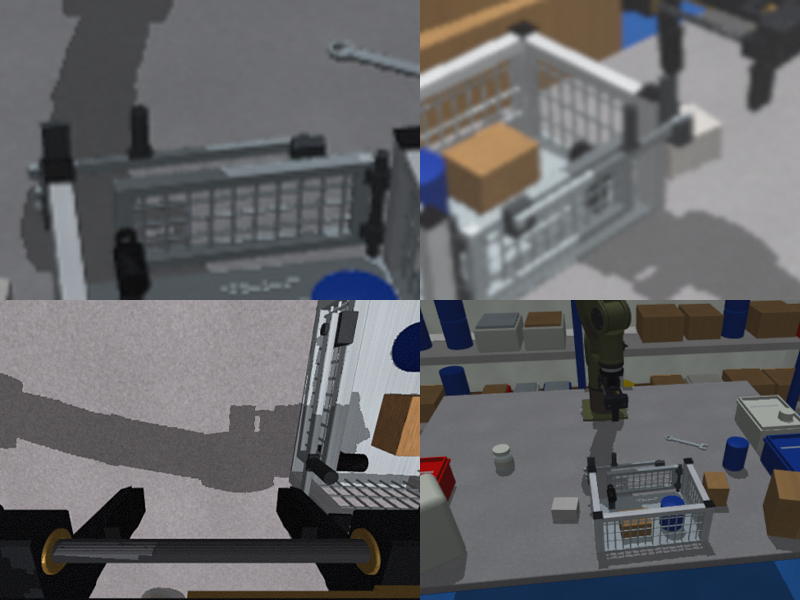

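Run:
```python
from h import *
si,sd=camera_info("scene"),camera_info("side")
for k,a,b in(('top',(139,108),(210,106)),('bot',(141,157),(210,149)),('tip',(32,173),(268,122))):
    print(k,*tri(ray(si,a[0]/3+190,a[1]/3+160),ray(sd,b[0]/3+180,b[1]/3+140)))
print(observe()["t"])
```

```text
top [626.47  -7.38 181.78] 1.812053254212156
bot [626.83  -7.04 128.32] 2.0759737051988543
tip [ 629.03 -102.15  119.23] 0.550986950373753
20.125
```

```bash
python3 -c "
from station import *
print(job_done())"
```

```text
the job is handed in; nothing more can be done
None
```

The gate is shut and latched, and I handed the job in at about 20 s.

- **Moves:** I gripped the knob, lifted the bar to about 0.15 rad and swung the gate shut. The last stretch went in 1 mm steps until the bar met the back plate. That added about 3 N at the knob, and the wrist force there was about 12 N in all, the rest being the buffer. I backed off about 1.3 mm at the knob and lowered the bar until it rested on its stop. I then let the gate ease back until the lip took the spring load, released the knob and drew clear.
- **Slot position:** by feel, the real slot lies about 8 to 9 mm farther from the robot than nominal.
- **Last checks:** about one second after release, the pictures showed the gate still shut and the bar across the catch. The measured knob top was 182 mm above the table, which matches the bar being fully down. The knob's x position was 626.5 mm, within 1 mm of where the lip had stopped it. The force on the gripper was about 0 N, and the other stock looked unmoved.
- **Less certain:** the two camera views disagreed by about 2 mm on the knob. I judged how deep the bar sits from its height, because I had no direct view into the slot.

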